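Sort the slide-staining kit into its holders

ROBOT

A 7-joint arm with a two-finger parallel gripper is mounted at the origin on a cart in front of the work surface, level with it; the furniture and walls round the work are solid. World frame = base frame: x ahead of the robot, y to its left, z up, the work surface at z = 0. Lengths are in m, angles in rad, forces in N, time in s.
With the tool pointing down it reaches from about 0.425 to 0.875 m from the base axis. Payload 8.4 kg.
Tool frame: the origin (TCP) lies at the very end of the fingers, on their centre line; the grasp point (between the pads) lies 19 mm behind it; z points along the fingers, y is the line along which they close (so a half turn about z gives the same grasp; the last joint's range is limited). The gripper opens to 87 mm and grips with 3 to 60 N. Pads are 19 mm wide; open, the fingers measure 117 mm over their backs; the gripper's body (75 mm by 190 mm) begins 51 mm behind the grasp point.
Start: joints at [1.184, 0.333, 0.04, 1.465, -0.013, 1.343, -0.059], TCP at [0.184, -0.623, 0.223] pointing down, gripper open.
Joint ranges: [-2.58, 2.58], [-0.38, 2.09], [-1.3, 1.39], [0.25, 2.4], [-1.5, 4.64], [0.08, 2.09], [-2.65, 2.65]. Speed limits (rad/s): [2.22, 2.22, 2.79, 2.79, 3.14, 3.14, 3.14].

INTERFACE

Orientations are given as a unit quaternion [x, y, z, w].
In Python, from bench import readout, viewer, ticket gives the robot as it stands.
- The arm moves only by the shell command python3 -m crank 'ROWS'. ROWS is a JSON object whose one key "series" holds a list of rows, each a list of 7 numbers: the shift along the tool's x, y, z in m, then the turn, a rotation vector about the tool's x, y, z in degrees, then the opening, from 0 (shut) to 1 (fully open). A call has 1 to 12 rows; each row is the pose to reach, as a shift and turn from the pose commanded when the call began, along the tool's axes at that moment; what a row does not reach only later rows make up. A row lasts 1/12 s, in which the tool goes at most 41.7 mm and 7.16 degrees, less where a joint would pass 70% of its speed; a pose out of reach is approached as far as the arm can. A call with a gripper value outside its range is refused whole. The fingers move at their own pace and stop on an object; the grip force is fixed at half the most. Time passes only in rows, so rows that repeat a pose let the fingers close. It gives the time, the measured TCP pose, the force, the opening and the grip force at its end, in the units of the state.
- readout.get_obs(): the state, without advancing time (a new reading comes with each control period).
- viewer.read_camera(name): name is "scene" or "side" or "wrist"; returns a dict with "frame" (400x640x3 uint8, red, green, blue), "z_map" (400x640 float32, m along the optical axis (not along the pixel's ray), 0 where there is no reading), "K" (3x3 intrinsics, pixels), "xyz" and "orientation" of the camera in the world; the wrist camera has in their place "tool_from_camera" (4x4, takes a point from camera to tool coordinates, whose origin is the TCP and whose axes are the flange's). Camera axes: x right, y up, looking along -z (the intrinsics and any distortion apply to the point x, -y, -z); pixel columns grow to the right and rows downward; lengths in m; the calibration is good to about 2 mm. A picture is of the moment at which its call begins: read the wrist's pose just before it.
- ticket.finish_job(): hands the job in; it is judged then, once.
The state is a dict: "time": time; "joint_positions": joint angles; "qvel": joint speeds; "tau": joint torques, N m; "tcp_pos": TCP position; "ee_rot": TCP orientation; "wrist_force": force on the tool from outside, world axes, zero at the start; "torque": the same for the moment, N m; "finger_gap": finger opening in m; "gripper_force": force on a finger pad.
Only numpy, scipy, OpenCV 4.12 (cv2) and the standard library are available. Lean on these libraries where they do the work, as an engineer would, in place of code of your own. Each camera call takes 0.05 s, during which the arm holds its last target. There are 200 camera calls.

TASK

Put the slide-staining kit away, each thing in the place made for it: the two bottles standing upright in the pockets of their size in the bottle stand (the amber stain bottle in the wide pocket, the small oil bottle in the narrow one), the slide packet and the coverslip box flat in the long and the short bay of the slide tray, and the forceps lying in the saddles of the forceps rest. Set each thing down rather than dropping it, and leave the timer and the red-capped bottle where they are.

Things in the scene. Friction and masses are not known exactly. Their poses are not given: they have to be found in the camera images.
- stain_bottle: amber glass reagent bottle with a black screw cap, standing upright, 116 mm high; body a cylinder of 47 mm diameter up to 78 mm, narrower above. Loose, 0.1 to 0.25 kg. Origin: centre of its underside; z up its axis.
- oil_bottle: small clear dropper bottle with a tall black cap, standing upright, 66 mm high; body a cylinder of 25 mm diameter up to 43 mm. Loose, 0.03 to 0.06 kg. Origin: centre of its underside; z up its axis.
- slide_packet: carton of microscope slides lying flat, 28 (x) x 78 (y) x 22 (z) mm; grasp across the 28 mm. Loose, 0.08 to 0.16 kg. Origin: centre of its underside; y along its length.
- coverslip_box: small square box of coverslips with a clear lid (lid fixed), 26 x 26 x 18 mm high. Loose, 0.02 to 0.045 kg. Origin: centre of its underside.
- forceps: pair of steel forceps lying flat, rigid, 21 mm wide (x) at the middle, 118 mm long (y), 7 mm high; both ends taper. Grasp across the middle. Loose, 0.02 to 0.045 kg. Origin: centre of its underside; y along its length.
- bottle_stand: grey block, fixed to the bench, 88 (x) x 150 (y) x 28 (z) mm on a foot 4 mm wider all round and 6 mm high, with two round blind pockets open at the top, their floors 8 mm above the bench (20 mm deep). Wide pocket: 64 mm diameter, centred at x = 0, y = -34 mm. Narrow pocket: 42 mm diameter, centred at x = 0, y = +45 mm. Origin: centre of its underside.
- slide_tray: low metal tray with two dark-lined bays, fixed to the bench, 54 (x) x 150 (y) mm, walls 4 mm thick with their top 9 mm above the bench, floor 3 mm above the bench. Long bay: 46 (x) x 94 (y) mm, centred at x = 0, y = -24 mm. Short bay: 46 x 44 mm, centred at x = 0, y = +49 mm. Origin: centre of its underside.
- forceps_rest: steel plate 72 (x) x 112 (y) x 5 mm, fixed to the bench, with two white saddles 10 mm thick across it at y = -40 and +40 mm: troughs open at the top, floor 14 mm above the bench and 28 mm wide, sloping sides, horns 26 mm high and 46 mm apart. A tool lies in both troughs along y, its middle over the plate's middle, either way round. Origin: centre of the plate's underside.
- timer: bystander: flat cream timer, 66 x 66 x 18 mm, at the back of the bench; loose. Origin: centre of its underside.
- ethanol_bottle: bystander: clear white-labelled bottle with a red cap, 62 mm diameter, 154 mm high, at the back of the bench; loose. It stands at the front edge of the wall cabinets, which hang over the back of the bench from x = 0.64 m (door knobs from 0.60 m) and above z = 0.2 m: a raised wrist must stay in front of them, also between places. Origin: centre of its underside.
There are look-alikes about, which are no part of the job. Of the things that look like the forceps_rest, the largest one is meant.

How it is judged:
At the end, for the whole second after the job is handed in: All five released, at rest, upright or flat (0.1 rad), seated on the floor (3 mm) of their own place and within 11 to 13 mm of its centre along each axis: bottles in their pockets, packet and box in their bays, forceps in both saddles (along the rest within 0.25 rad) (x of stain_bottle in the frame of bottle_stand between -0.011 and 0.011 m and y of stain_bottle in the frame of bottle_stand between -0.045 and -0.023 m and z of stain_bottle in the frame of bottle_stand between 0.005 and 0.011 m and angle between each of stain_bottle, oil_bottle, slide_packet, coverslip_box, forceps's own z axis and vertical below 0.1 rad and linear speed of each of stain_bottle, oil_bottle, slide_packet, coverslip_box, forceps below 0.02 m/s and x of oil_bottle in the frame of bottle_stand between -0.011 and 0.011 m and y of oil_bottle in the frame of bottle_stand between 0.034 and 0.056 m and z of oil_bottle in the frame of bottle_stand between 0.005 and 0.011 m and x of slide_packet in the frame of slide_tray between -0.012 and 0.012 m and y of slide_packet in the frame of slide_tray between -0.035 and -0.013 m and z of slide_packet in the frame of slide_tray between 0 and 0.006 m and x of coverslip_box in the frame of slide_tray between -0.013 and 0.013 m and y of coverslip_box in the frame of slide_tray between 0.036 and 0.062 m and z of coverslip_box in the frame of slide_tray between 0 and 0.006 m and x of forceps in the frame of forceps_rest between -0.012 and 0.012 m and y of forceps in the frame of forceps_rest between -0.012 and 0.012 m and z of forceps in the frame of forceps_rest between 0.011 and 0.017 m and angle between the y axis of forceps and the y axis of forceps_rest, either way round below 0.25 rad); the robot touches nothing.
It fails at once if a thing was dropped (moving faster than 0.5 m/s out of the fingers, a fall of about 13 mm) ((contact force between the fingers and stain_bottle below 0.05 N and linear speed of stain_bottle above 0.5 m/s) or (contact force between the fingers and oil_bottle below 0.05 N and linear speed of oil_bottle above 0.5 m/s) or (contact force between the fingers and slide_packet below 0.05 N and linear speed of slide_packet above 0.5 m/s) or (contact force between the fingers and coverslip_box below 0.05 N and linear speed of coverslip_box above 0.5 m/s) or (contact force between the fingers and forceps below 0.05 N and linear speed of forceps above 0.5 m/s)).
It fails at once if the timer was pushed more than 20 mm (distance of timer from where it was at the start of the episode above 0.02 m).
It fails at once if the red-capped bottle was pushed more than 20 mm or tipped (distance of ethanol_bottle from where it was at the start of the episode above 0.02 m or angle between ethanol_bottle's own z axis and vertical above 0.3 rad).
It also fails if it takes over 144 s, if anything falls off the work surface, if the arm or the gripper's body presses on something with over 40 N, if the wrist force passes 120 N, or if a joint passes its speed limit or range.

## Working session

There is one attempt and no reset: what is moved stays moved. The work goes in short steps, Python scripts to look and compute and a shell command to move; the robot and the scene stay as the last step left them, time stands still between calls to the robot, and variables do not carry over. Pictures are saved under pics/ and viewed, at most 14 in all, crops included, and the job is handed in when it is done.

```bash
mkdir -p pics; ls
cat > h.py <<'E'
import numpy as np, cv2
from scipy.spatial.transform import Rotation as R
from bench import readout, viewer
def cam(n):
    o=readout.get_obs(); c=viewer.read_camera(n)
    if n=="wrist":
        T=np.eye(4);T[:3,:3]=R.from_quat(o["ee_rot"]).as_matrix();T[:3,3]=o["tcp_pos"]
        M=T@np.array(c["tool_from_camera"])
    else:
        M=np.eye(4);M[:3,:3]=R.from_quat(c["orientation"]).as_matrix();M[:3,3]=c["xyz"]
    c["M"]=M; return c
def save(c,name): cv2.imwrite("pics/"+name,cv2.cvtColor(c["frame"],cv2.COLOR_RGB2BGR)); np.savez("pics/"+name[:-4],**{k:c[k] for k in("frame","z_map","K","M")})
def load(name): return dict(np.load("pics/"+name+".npz"))
def ray(c,u,v):
    K=c["K"];u=np.asarray(u,float);v=np.asarray(v,float)
    d=np.stack([(u-K[0,2])/K[0,0],-(v-K[1,2])/K[1,1],-np.ones_like(u)],-1)
    return c["M"][:3,3],d@c["M"][:3,:3].T
def onplane(c,u,v,z):
    o,d=ray(c,u,v); return o+d*((z-o[2])/d[...,2])[...,None]
def cloud(c):
    v,u=np.mgrid[:400,:640]; o,d=ray(c,u,v); P=o+d*c["z_map"][...,None]; P[c["z_map"]==0]=np.nan; return P
E
python3 - <<'E'
from h import *
for n in("scene","side","wrist"):
    c=cam(n); save(c,n+"0.png"); print(n,c["K"].tolist(),c["M"].round(3).tolist(),[k for k in c],(c["z_map"]>0).mean())
E
```

```text
pics
scene [[396.90496451164034, 0.0, 321.123549207227], [0.0, 396.90496451164034, 200.6508466634101], [0.0, 0.0, 1.0]] [[-0.716, 0.424, -0.554, -0.035], [-0.698, -0.437, 0.568, 0.522], [-0.001, 0.793, 0.609, 0.657], [0.0, 0.0, 0.0, 1.0]] ['frame', 'z_map', 'K', 'xyz', 'orientation', 'M'] 0.99589453125
side [[409.9338200921138, 0.0, 319.9721886452658], [0.0, 409.9338200921138, 201.23623137473277], [0.0, 0.0, 1.0]] [[0.993, 0.089, -0.079, 0.45], [-0.118, 0.634, -0.764, -0.822], [-0.018, 0.768, 0.64, 0.689], [0.0, 0.0, 0.0, 1.0]] ['frame', 'z_map', 'K', 'xyz', 'orientation', 'M'] 0.99601953125
wrist [[294.9506602562244, 0.0, 316.3035490911462], [0.0, 294.9506602562244, 199.79844210957785], [0.0, 0.0, 1.0]] [[0.284, 0.924, 0.257, 0.254], [-0.959, 0.274, 0.075, -0.602], [-0.001, -0.268, 0.963, 0.384], [0.0, 0.0, 0.0, 1.0]] ['frame', 'z_map', 'K', 'tool_from_camera', 'M'] 0.99582421875
```

View pics/scene0.png

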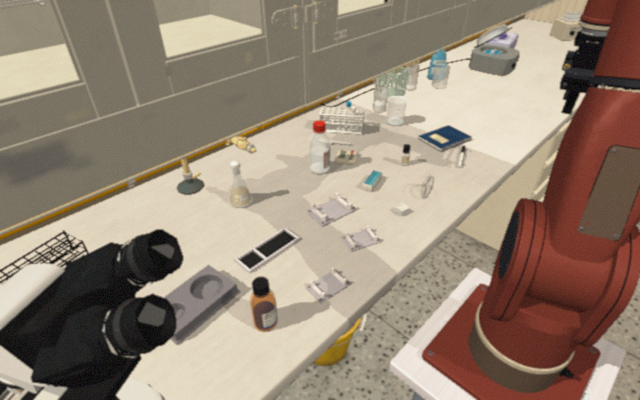

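View pics/side0.png

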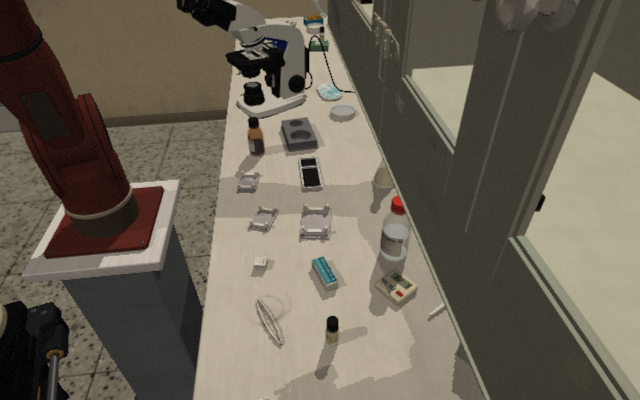

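Scene: stain bottle (263,305), stand (200,300), tray (268,248), three rests: (331,208), (362,238), (328,284); box (401,210), packet (372,180), forceps (427,186), oil bottle (406,155), red-cap bottle (320,150). 

Side: bottle (256,137), stand (298,133), tray (310,173), rests (316,221) (largest), (263,218), (247,182), box (260,263), packet (324,272), forceps (269,320), oil bottle (332,328), timer (397,287).

Next I merge both depth views into a top-down map.

Run:
```python
from h import *
# top-down: x up, y left ; 1px=1.5mm ; x .25..0.75, y -.5...0.6
s=.0015
W=int(1.15/s);H=int(.5/s)
for n in("side0","scene0"):
    c=load(n);P=cloud(c)
    z=P[...,2];b=(P[...,0]>.3)&(P[...,0]<.6)&(abs(z)<.03)&(abs(P[...,1])<.4);print(n,"table z",np.nanmedian(z[b]))
c1,c2=load("side0"),load("scene0")
img=np.zeros((H,W,3),np.uint8);hm=np.full((H,W),-1.)
for c in(c2,c1):
    P=cloud(c).reshape(-1,3);F=c["frame"].reshape(-1,3)
    i=((.75-P[:,0])/s);j=((.6-P[:,1])/s)
    ok=(i>=0)&(i<H-1)&(j>=0)&(j<W-1)&(P[:,2]>-.03)&(P[:,2]<.18);i=i[ok].astype(int);j=j[ok].astype(int);q=P[ok,2];o=np.argsort(q)
    for di in(0,1):
        for dj in(0,1):
            img[i[o]+di,j[o]+dj]=F[ok][o][:,::-1]
for x in np.arange(.3,.75,.1): cv2.putText(img,f"{x:.1f}",(0,int((.75-x)/s)),0,.4,(0,255,0))
for y in np.arange(-.5,.6,.1): cv2.putText(img,f"{y:.1f}",(int((.6-y)/s),10),0,.4,(0,255,0))
cv2.imwrite("pics/top.png",img)
print(W,H)
for nm,u,v in(("stain",256,122),("stand",310,131),("tray",310,173),("restL",316,221),("rest2",263,218),("rest3",247,182),("box",260,260),("packet",324,268),("forc",269,320),("oil",332,320),("timer",397,285)):
    print(nm,cloud(c1)[v,u].round(3))
```

```text
side0 table z -0.0006989186816611648
scene0 table z 0.0004337416232278457
766 333
stain [0.381 0.245 0.113]
stand [0.541 0.317 0.028]
tray [0.521 0.126 0.002]
restL [ 0.516 -0.081  0.005]
rest2 [ 0.386 -0.048  0.003]
rest3 [0.343 0.108 0.003]
box [ 0.379 -0.202  0.017]
packet [ 0.515 -0.247  0.021]
forc [ 0.393 -0.344 -0.003]
oil [ 0.509 -0.406  0.066]
timer [ 0.658 -0.306  0.014]
```

View pics/top.png

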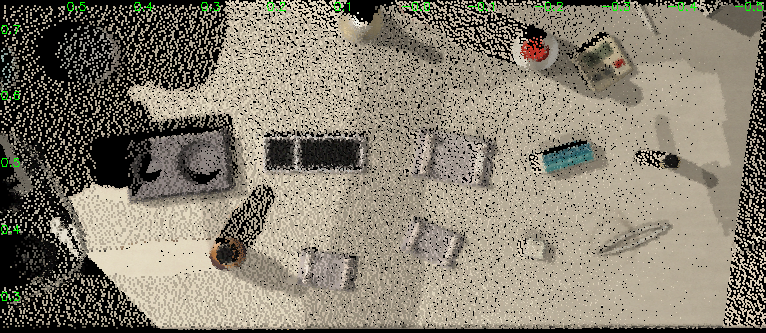

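The map shows all items clearly. Forceps at (635,238), the rests at (458,158) (largest), (437,240) and (330,268). The thing that could be confused with the stain bottle is the red-capped one at (535,50). Now I measure the poses in each view.

```bash
cat >> h.py <<'E'
def seg(c,x0,x1,y0,y1,z0,z1):
    P=cloud(c).reshape(-1,3);m=(P[:,0]>x0)&(P[:,0]<x1)&(P[:,1]>y0)&(P[:,1]<y1)&(P[:,2]>z0)&(P[:,2]<z1);return P[m]
def rect(Q):
    (a,b),(w,h),t=cv2.minAreaRect((Q[:,:2]*1000).astype(np.float32)); 
    if w>h: w,h,t=h,w,t-90   # long side h at direction t+90 
    return np.round([a,b,w,h,(t+90+90)%180-90],1)
E
python3 - <<'E'
from h import *
B=dict(stain=(.32,.44,.2,.31,.09,.13),stainbody=(.32,.44,.2,.31,.02,.075),oil=(.46,.56,-.46,-.36,.05,.08),oilbody=(.46,.56,-.46,-.36,.01,.04),packet=(.46,.57,-.31,-.18,.016,.03),
 box=(.34,.42,-.24,-.16,.012,.03),forceps=(.34,.46,-.42,-.27,.003,.02),stand=(.4,.62,.22,.46,.022,.034),tray=(.46,.58,.04,.22,.006,.014),restL=(.45,.58,-.15,-.0,.02,.032),rest2=(.33,.44,-.11,0,.015,.032),rest3=(.3,.4,.05,.16,.015,.032),timer=(.58,.72,-.37,-.23,.013,.03))
for k,b in B.items():
    for n in("side0","scene0"):
        Q=seg(load(n),*b)
        if len(Q)>5: print(k,n,len(Q),rect(Q),"mean",(Q.mean(0)*1000).round(1),"z95",(np.percentile(Q[:,2],[50,95])*1000).round(1))
o=readout.get_obs();print(R.from_quat(o["ee_rot"]).as_matrix().round(3),o["tcp_pos"],o["finger_gap"],o["wrist_force"])
for n in("side0","scene0"):
    print(n)
    Q=seg(load(n),.2,.75,.3,.8,.1,.6)
    for y in np.arange(.3,.8,.05):
        q=Q[(Q[:,1]>=y)&(Q[:,1]<y+.05)]
        if len(q): print(round(y,2),"x",q[:,0].min().round(2),q[:,0].max().round(2),"z",q[:,2].min().round(2),q[:,2].max().round(2))
E
```

```text
stain side0 113 [370.4 258.4  28.4  31.1  72.4] mean [370.9 252.3 106.7] z95 [108.3 116.1]
stain scene0 318 [368.9 261.9  28.9  29.2  -3.2] mean [365.1 264.3 110. ] z95 [114.6 117.4]
stainbody side0 260 [371.2 246.   26.2  46.9   5.8] mean [371.2 241.7  48. ] z95 [48.3 72.9]
stainbody scene0 493 [360.  268.3  25.4  47.   52.9] mean [354.6 271.1  49.7] z95 [50.8 73. ]
oil side0 148 [ 508.4 -406.8   19.2   20.8   42.1] mean [ 508.  -408.9   62.1] z95 [64.3 66.7]
oil scene0 52 [ 508.5 -401.9   18.3   21.2   20.3] mean [ 506.1 -400.5   60.7] z95 [62.4 66.8]
oilbody side0 137 [ 507.4 -412.4   12.8   23.9   -7.6] mean [ 507.  -414.9   26.1] z95 [26.8 39.2]
oilbody scene0 72 [ 505.5 -398.4   17.3   25.    27.3] mean [ 504.5 -396.4   25.3] z95 [25.3 38.9]
packet side0 410 [ 513.2 -253.4   28.7   78.5  -74.2] mean [ 513.3 -255.3   20.9] z95 [21.  23.1]
packet scene0 181 [ 512.8 -249.8   28.3   83.2  -73.8] mean [ 511.  -247.1   21.7] z95 [22.  24.2]
box side0 121 [ 378.2 -205.3   25.8   26.2   78.2] mean [ 378.2 -205.9   16.7] z95 [17.  18.8]
box scene0 89 [ 378.  -200.9   28.    29.6   82. ]
[... 1215 characters left out ...]
0.5]
timer scene0 217 [ 653.8 -299.7   63.8   67.6  -53.7] mean [ 653.6 -299.2   16. ] z95 [15.8 18.7]
[[ 0.959  0.284 -0.   ]
 [ 0.284 -0.959  0.001]
 [-0.    -0.001 -1.   ]] [ 0.18436651 -0.62293505  0.22189212] 0.08728468602821018 [ 0.13284884 -0.15127135  0.66938284]
side0
0.3 x 0.64 0.72 z 0.24 0.41
0.35 x 0.64 0.64 z 0.24 0.4
0.4 x 0.23 0.64 z 0.24 0.4
0.45 x 0.2 0.64 z 0.11 0.39
0.5 x 0.21 0.64 z 0.1 0.36
0.55 x 0.29 0.64 z 0.1 0.36
0.6 x 0.3 0.64 z 0.1 0.34
0.65 x 0.56 0.64 z 0.18 0.32
scene0
0.3 x 0.64 0.69 z 0.24 0.54
0.35 x 0.63 0.74 z 0.24 0.55
0.4 x 0.23 0.69 z 0.24 0.54
0.45 x 0.2 0.65 z 0.17 0.44
0.5 x 0.2 0.65 z 0.17 0.4
0.55 x 0.24 0.46 z 0.17 0.36
0.6 x 0.36 0.4 z 0.19 0.26
```

```bash
cat >> h.py <<'E'
def go(x,y,z,yaw):
    """tool shift/turn for crank to get TCP at xyz(m), closing line (tool y) at world yaw deg, tool down"""
    o=readout.get_obs(); A=R.from_quat(o["ee_rot"]); p=np.array(o["tcp_pos"])
    ya=np.radians(yaw); Y=np.array([np.cos(ya),np.sin(ya),0]);Z=np.array([0,0,-1.]);X=np.cross(Y,Z)
    T=R.from_matrix(np.stack([X,Y,Z],1))
    print("shift mm",(A.inv().apply(np.array([x,y,z])-p)*1000).round(1),"turn",np.degrees((A.inv()*T).as_rotvec()).round(1))
def st():
    o=readout.get_obs();M=R.from_quat(o["ee_rot"]).as_matrix();print("t",round(o["time"],2),"p",np.round(o["tcp_pos"],4),"yawY",np.degrees(np.arctan2(M[1,1],M[0,1])).round(1),"F",np.round(o["wrist_force"],1),"gap",round(o["finger_gap"],4),"g",np.round(o["gripper_force"],1),"q",np.round(o["joint_positions"],2))
E
python3 -m crank '{"series":[[0.04,-0.025,0,0,0,-4,1],[0.3,-0.185,0,0,0,-33,1],[0.3,-0.185,0,0,0,-33,1],[0.3,-0.185,0,0,0,-33,1],[0.3,-0.185,0,0,0,-33,1],[0.3,-0.185,0,0,0,-33,1],[0.3,-0.185,0,0,0,-33,1],[0.3,-0.185,0,0,0,-33,1],[0.3,-0.185,0,0,0,-33,1],[0.3,-0.185,0,0,0,-33,1],[0.3,-0.185,0,0,0,-33,1],[0.3,-0.185,0,0,0,-33,1]]}'
python3 - <<'E'
from h import *
st(); c=cam("wrist"); save(c,"w1.png")
P=cloud(c)
for n in("side0","scene0"):
    Q=seg(load(n),.3,.62,.4,.6,.03,.6)
    for x in np.arange(.3,.62,.04):
        q=Q[(Q[:,0]>=x)&(Q[:,0]<x+.04)]
        if len(q): i=q[:,1].argmin(); print(n,round(x,2),"n",len(q),"min y pt",q[i].round(3),"zmin",q[:,2].min().round(2), "miny z<.3",q[q[:,2]<.3][:,1].min().round(3) if (q[:,2]<.3).any() else '')
E
```

```text
time: 1.15
tcp_pos: [0.4188, -0.3616, 0.2224]
ee_rot: [0.908, 0.418, -0.0, -0.0]
wrist_force: [-0.9, 0.5, -0.0]
finger_gap: 0.0867
gripper_force: 0.0
t 1.15 p [ 0.4188 -0.3616  0.2224] yawY -40.6 F [-0.9  0.5 -0. ] gap 0.0867 g 0.0 q [ 0.85  0.15 -0.25  1.69  0.04  1.3  -0.11]
side0 0.3 n 751 min y pt [0.302 0.444 0.358] zmin 0.03 miny z<.3 0.474
side0 0.34 n 1224 min y pt [0.358 0.466 0.189] zmin 0.03 miny z<.3 0.466
side0 0.38 n 932 min y pt [0.38  0.481 0.191] zmin 0.03 miny z<.3 0.481
side0 0.42 n 802 min y pt [0.427 0.493 0.112] zmin 0.03 miny z<.3 0.493
side0 0.46 n 835 min y pt [0.462 0.519 0.191] zmin 0.03 miny z<.3 0.519
side0 0.5 n 763 min y pt [0.512 0.534 0.077] zmin 0.03 miny z<.3 0.534
side0 0.54 n 101 min y pt [0.542 0.548 0.087] zmin 0.03 miny z<.3 0.548
side0 0.58 n 5 min y pt [0.609 0.595 0.199] zmin 0.17 miny z<.3 0.595
scene0 0.3 n 5012 min y pt [0.301 0.462 0.395] zmin 0.17 miny z<.3 0.48
scene0 0.34 n 1591 min y pt [0.342 0.479 0.171] zmin 0.09 miny z<.3 0.479
scene0 0.38 n 136 min y pt [0.381 0.524 0.352] zmin 0.19 miny z<.3 0.597
scene0 0.42 n 1 min y pt [0.451 0.4   0.03 ] zmin 0.03 miny z<.3 0.4
scene0 0.46 n 3 min y pt [0.462 0.563 0.286] zmin 0.29 miny z<.3 0.563
```

View pics/w1.png

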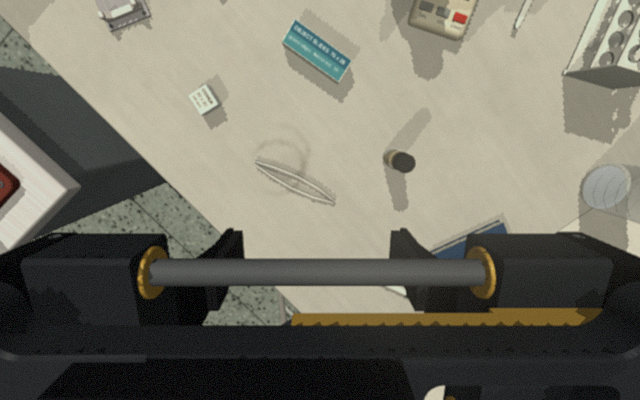

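The wrist view shows the forceps at (294,181) beside a faint ring mark or shadow (no object), box (204,99), packet (316,50), oil bottle (400,160). No second forceps nearby. Measure from this view too.

Run:
```python
from h import *
c=load("w1");P=cloud(c)
b=(P[...,0]>.35)&(P[...,0]<.55)&(P[...,1]>-.4)&(P[...,1]<-.1);print("table",np.nanmedian(P[b][:,2]))
B=dict(oil=(.46,.56,-.46,-.36,.055,.08),packet=(.46,.57,-.31,-.18,.016,.03),box=(.34,.42,-.24,-.16,.012,.03))
for k,bb in B.items():
    Q=seg(c,*bb);print(k,len(Q),rect(Q),(np.percentile(Q[:,2],[50,95])*1000).round(1))
# forceps: depth above table, largest connected component, per view; and ray on plane z=5mm
for n in("w1","side0"):
    c=load(n);P=cloud(c)
    t=np.nanmedian(P[...,2][(abs(P[...,0]-.4)<.08)&(abs(P[...,1]+.33)<.1)])
    m=((P[...,0]>.34)&(P[...,0]<.46)&(P[...,1]>-.42)&(P[...,1]<-.27)&(P[...,2]>t+.0035)).astype(np.uint8)
    m=cv2.morphologyEx(m,cv2.MORPH_CLOSE,np.ones((5,5)))
    k,l,s,_=cv2.connectedComponentsWithStats(m); i=1+s[1:,4].argmax(); v,u=np.where(l==i)
    Q=onplane(c,u,v,.006); print(n,"forceps",len(Q),rect(Q),(Q.mean(0)*1000).round(1), "zmed",np.nanmedian(P[l==i][:,2]).round(4),"table",t.round(4))
im=cv2.cvtColor(load("w1")["frame"],cv2.COLOR_RGB2BGR)[120:230,220:440]
cv2.imwrite("pics/f.png",cv2.resize(im,None,fx=3,fy=3,interpolation=2))
```

```text
table 0.31555141593047076
oil 328 [ 508.  -404.3   20.1   20.4   88.8] [65.9 67.1]
packet 1947 [ 513.1 -251.4   28.3   78.   -73.9] [22.2 23.4]
box 557 [ 377.8 -203.4   25.9   26.3  -11.4] [18.3 19.7]
w1 forceps 37686 [ 163.8 -485.9  224.6  816.2  -40.5] [ 127.4 -497.2    6. ] zmed 0.3348 table 0.3168
side0 forceps 290 [ 390.4 -350.5   21.6  117.9  -65.7] [ 392.7 -354.     6. ] zmed 0.0043 table -0.0009
```

View pics/f.png

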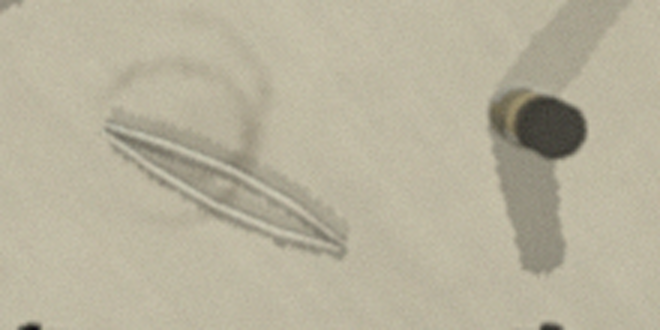

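The crop confirms the forceps: tips at crop (105,127) and (345,248), with the oil bottle's black cap at (550,125).

Run:
```python
from h import *
c=load("w1");u=np.array([105,345,222])/3+220;v=np.array([127,248,187])/3+120
Q=onplane(c,u,v,.004);print(Q.round(4),np.linalg.norm(Q[1]-Q[0]),(Q[0]+Q[1])/2,np.degrees(np.arctan2(*(Q[1]-Q[0])[[1,0]])))
z=seg(c,.37,.42,-.38,-.32,-.01,.02)[:,2];print("forceps zone z pct",(np.percentile(z,[5,50,90,99])*1000).round(1))
go(.391,-.350,.10,-67.5+90)
go(.391,-.350,.002,-67.5+90)
```

```text
[[ 0.3688 -0.2966  0.004 ]
 [ 0.4129 -0.4057  0.004 ]
 [ 0.3896 -0.3491  0.004 ]] 0.11773441017192796 [ 0.3908799  -0.35115016  0.004     ] -68.02109652047676
forceps zone z pct [-0.9  0.5  6.6  8.3]
shift mm [ -8.7 -28.6 122.4] turn [ -0.    0.  -63.1]
shift mm [ -8.6 -28.5 220.4] turn [ -0.    0.  -63.1]
```

```bash
python3 -m crank '{"series":[[-0.009,-0.029,0.12,0,0,-62.6,1],[-0.009,-0.029,0.12,0,0,-62.6,1],[-0.009,-0.029,0.12,0,0,-62.6,1],[-0.009,-0.029,0.12,0,0,-62.6,1],[-0.009,-0.029,0.12,0,0,-62.6,1],[-0.009,-0.029,0.12,0,0,-62.6,1],[-0.009,-0.029,0.12,0,0,-62.6,1],[-0.009,-0.029,0.12,0,0,-62.6,1],[-0.009,-0.029,0.12,0,0,-62.6,1],[-0.009,-0.029,0.18,0,0,-62.6,0.6],[-0.009,-0.029,0.18,0,0,-62.6,0.6],[-0.009,-0.029,0.18,0,0,-62.6,0.6]]}'
python3 -c "
from h import *
st();go(.391,-.351,.002,22);save(cam('wrist'),'w2.png')"
```

```text
time: 2.2
tcp_pos: [0.3882, -0.3482, 0.0387]
ee_rot: [0.56, 0.829, 0.0, -0.003]
wrist_force: [-1.4, 0.6, -0.3]
finger_gap: 0.0738
gripper_force: 0.0
t 2.2 p [ 0.3882 -0.3482  0.0387] yawY 21.9 F [-1.4  0.6 -0.3] gap 0.0738 g 0.0 q [ 0.95  0.28 -0.34  1.95  0.12  0.93  0.93]
shift mm [-3.8  1.7 36.6] turn [-0.2 -0.3 -0.1]
```

View pics/w2.png

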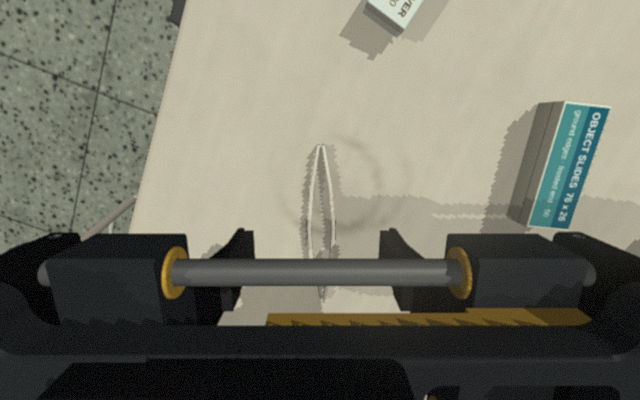

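The forceps (320,215) lie square and centred between the fingers. Go down and grip.

```bash
python3 -m crank '{"series":[[-0.003,0.001,0.015,0,0,0,0.6],[-0.003,0.001,0.03,0,0,0,0.6],[-0.003,0.001,0.036,0,0,0,0.6],[-0.003,0.001,0.036,0,0,0,0.6],[-0.003,0.001,0.036,0,0,0,0.1],[-0.003,0.001,0.036,0,0,0,0.1],[-0.003,0.001,0.036,0,0,0,0.1],[-0.003,0.001,0.036,0,0,0,0.1],[-0.003,0.001,0.036,0,0,0,0.1],[-0.003,0.001,0.036,0,0,0,0.1]]}'
python3 -c "
from h import *
st()"
```

```text
time: 3.08
tcp_pos: [0.3939, -0.3512, 0.0069]
ee_rot: [0.559, 0.829, -0.0, 0.0]
wrist_force: [0.7, 0.3, -0.1]
finger_gap: 0.0201
gripper_force: 0.1
t 3.08 p [ 0.3939 -0.3512  0.0069] yawY 22.1 F [ 0.7  0.3 -0.1] gap 0.0201 g 0.1 q [ 0.94  0.33 -0.34  1.97  0.14  0.86  0.91]
```

The actual commanded height was 4 mm higher than the lagging reading, so I reopen and go lower.

```bash
python3 -m crank '{"series":[[0,0,0,0,0,0,0.6],[0,0,0,0,0,0,0.6],[0,0,0,0,0,0,0.6],[0,0,0.005,0,0,0,0.6],[0,0,0.005,0,0,0,0.6],[0,0,0.005,0,0,0,0.05],[0,0,0.005,0,0,0,0.05],[0,0,0.005,0,0,0,0.05],[0,0,0.005,0,0,0,0.05],[0,0,0.005,0,0,0,0.05],[0,0,0.005,0,0,0,0.05],[0,0,0.005,0,0,0,0.05]]}'
python3 -c "
from h import *
st()"
```

```text
time: 4.08
tcp_pos: [0.3938, -0.3511, 0.0016]
ee_rot: [0.559, 0.829, 0.0, 0.0]
wrist_force: [-0.2, -0.1, 0.2]
finger_gap: 0.0188
gripper_force: 30.0
t 4.08 p [ 0.3938 -0.3511  0.0016] yawY 22.1 F [-0.2 -0.1  0.2] gap 0.0188 g 30.0 q [ 0.94  0.34 -0.33  1.97  0.15  0.85  0.91]
```

```bash
python3 -c "
from h import *
go(.512,-.0795,.08,-9)"
python3 -m crank '{"series":[[0,0,-0.02,0,0,0,0.05],[0,0,-0.05,0,0,0,0.05],[0,0,-0.08,0,0,0,0.05],[0,0,-0.08,0,0,0,0.05],[0,0,-0.08,0,0,0,0.05]]}'
python3 -c "
from h import *
st();go(.512,-.0795,.08,-9)"
```

```text
shift mm [207.3 211.6 -78.4] turn [ 0.   0.  31.1]
time: 4.5
tcp_pos: [0.3948, -0.352, 0.0833]
ee_rot: [0.559, 0.829, -0.0, 0.002]
wrist_force: [-0.4, -0.2, 0.0]
finger_gap: 0.019
gripper_force: 30.0
t 4.5 p [ 0.3948 -0.352   0.0833] yawY 22.1 F [-0.4 -0.2  0. ] gap 0.019 g 30.0 q [ 0.96  0.23 -0.35  1.91  0.09  1.01  0.95]
shift mm [208.5 211.    2.9] turn [ 0.1  0.2 31.1]
```

```bash
python3 -m crank '{"series":[[0.03,0.03,0,0,0,4,0.05],[0.207,0.212,0,0,0,31.1,0.05],[0.207,0.212,0,0,0,31.1,0.05],[0.207,0.212,0,0,0,31.1,0.05],[0.207,0.212,0,0,0,31.1,0.05],[0.207,0.212,0,0,0,31.1,0.05],[0.207,0.212,0,0,0,31.1,0.05],[0.207,0.212,0,0,0,31.1,0.05],[0.207,0.212,0,0,0,31.1,0.05],[0.207,0.212,0,0,0,31.1,0.05],[0.207,0.212,0,0,0,31.1,0.05],[0.207,0.212,0,0,0,31.1,0.05]]}'
python3 -c "
from h import *
st();go(.512,-.0795,.017,-9)
c=cam('wrist');save(c,'w3.png')"
```

```text
time: 5.5
tcp_pos: [0.5115, -0.0811, 0.0809]
ee_rot: [0.761, 0.649, -0.001, -0.0]
wrist_force: [0.9, -0.1, -0.8]
finger_gap: 0.019
gripper_force: 30.0
t 5.5 p [ 0.5115 -0.0811  0.0809] yawY -9.1 F [ 0.9 -0.1 -0.8] gap 0.019 g 30.0 q [ 0.51  0.23 -0.49  1.93  0.13  1.01 -0.2 ]
shift mm [ 1.7  0.3 63.9] turn [-0.1  0.  -0.1]
```

View pics/w3.png

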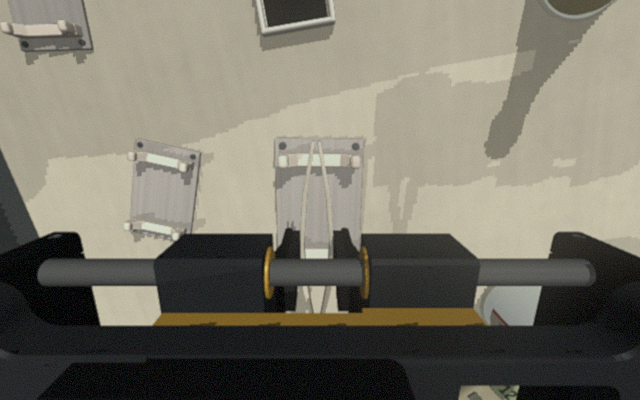

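Forceps are over the largest rest (275–365, 140), parallel and centred on the far saddle (320,160). Lower and release.

```bash
python3 -m crank '{"series":[[0.001,0,0.03,0,0,0,0.05],[0.001,0,0.05,0,0,0,0.05],[0.001,0,0.06,0,0,0,0.05],[0.001,0,0.063,0,0,0,0.05],[0.001,0,0.065,0,0,0,0.05],[0.001,0,0.065,0,0,0,0.05],[0.001,0,0.065,0,0,0,0.05]]}'
python3 -c "
from h import *
st()"
```

```text
time: 6.13
tcp_pos: [0.5133, -0.0789, 0.0176]
ee_rot: [0.761, 0.649, 0.0, 0.001]
wrist_force: [0.2, 0.1, 0.4]
finger_gap: 0.0189
gripper_force: 30.0
t 6.13 p [ 0.5133 -0.0789  0.0176] yawY -9.0 F [0.2 0.1 0.4] gap 0.0189 g 30.0 q [ 0.49  0.32 -0.48  1.97  0.19  0.89 -0.25]
```

```bash
python3 -m crank '{"series":[[0,0,0.001,0,0,0,0.05],[0,0,0.002,0,0,0,0.05],[0,0,0.002,0,0,0,0.05],[0,0,0.002,0,0,0,0.3],[0,0,0.002,0,0,0,0.5],[0,0,0.002,0,0,0,0.5],[0,0,0.002,0,0,0,0.5],[0,0,0.002,0,0,0,0.5],[0,0,-0.03,0,0,0,0.5],[0,0,-0.06,0,0,0,0.5],[0,0,-0.08,0,0,0,0.7],[0,0,-0.08,0,0,0,0.7]]}'
python3 -c "
from h import *
st();c=cam('wrist');save(c,'w4.png')
for n,c in(('wrist',c),('side',cam('side'))):
    P=cloud(c);m=(abs(P[...,0]-.512)<.022)&(abs(P[...,1]+.08)<.075)&(P[...,2]>.0175)&(P[...,2]<.024);Q=P[m];print(n,len(Q),rect(Q))
    save(c,n+'4b.png')
go(.513,-.2515,.1,16)
go(.513,-.2515,.1,-164)
"
```

```text
time: 7.13
tcp_pos: [0.5152, -0.0787, 0.1009]
ee_rot: [0.76, 0.649, 0.002, 0.003]
wrist_force: [1.2, 0.1, 0.6]
finger_gap: 0.0499
gripper_force: 0.0
t 7.13 p [ 0.5152 -0.0787  0.1009] yawY -9.0 F [1.2 0.1 0.6] gap 0.0499 g 0.0 q [ 0.52  0.21 -0.5   1.91  0.12  1.05 -0.19]
wrist 890 [511.8 -73.7  35.1 109.3 -84.4]
side 84 [510.5 -79.1  35.1 113.  -85.8]
shift mm [-170.6   27.1   -2.8] turn [  0.1   0.  -25. ]
shift mm [-170.6   27.1   -2.8] turn [ 1.00e-01 -1.00e-01  1.55e+02]
```

View pics/w4.png

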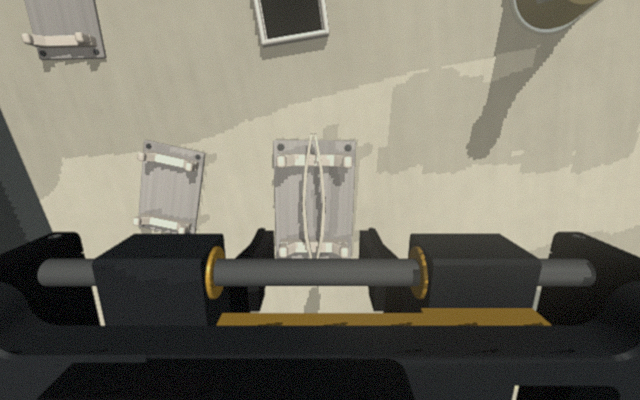

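Forceps rest in both saddles, centred (tips (313,135) to (313,262), plate 140–258). Next, the packet.

```bash
python3 -m crank '{"series":[[-0.03,0.005,0,0,0,-4,0.7],[-0.171,0.027,0,0,0,-25,0.7],[-0.171,0.027,0,0,0,-25,0.7],[-0.171,0.027,0,0,0,-25,0.7],[-0.171,0.027,0,0,0,-25,0.7],[-0.171,0.027,0,0,0,-25,0.7],[-0.171,0.027,0,0,0,-25,0.7],[-0.171,0.027,0.03,0,0,-25,0.7],[-0.171,0.027,0.05,0,0,-25,0.7],[-0.171,0.027,0.05,0,0,-25,0.7],[-0.171,0.027,0.05,0,0,-25,0.7],[-0.171,0.027,0.05,0,0,-25,0.7]]}'
python3 -c "
from h import *
st();go(.513,-.2515,.01,16)"
```

```text
time: 8.23
tcp_pos: [0.5131, -0.2507, 0.0473]
ee_rot: [0.601, 0.799, 0.0, 0.0]
wrist_force: [-0.8, -0.4, 1.5]
finger_gap: 0.0612
gripper_force: 0.0
t 8.23 p [ 0.5131 -0.2507  0.0473] yawY 16.1 F [-0.8 -0.4  1.5] gap 0.0612 g 0.0 q [ 0.74  0.37 -0.43  1.83  0.18  0.98  0.51]
shift mm [-0.8 -0.3 37.3] turn [ 0.  -0.   0.1]
```

```bash
python3 -m crank '{"series":[[-0.001,0,0.02,0,0,0,0.7],[-0.001,0,0.037,0,0,0,0.7],[-0.001,0,0.037,0,0,0,0.7],[-0.001,0,0.037,0,0,0,0.7],[-0.001,0,0.037,0,0,0,0.1],[-0.001,0,0.037,0,0,0,0.1],[-0.001,0,0.037,0,0,0,0.1],[-0.001,0,0.037,0,0,0,0.1],[-0.001,0,0.037,0,0,0,0.1],[-0.001,0,0.037,0,0,0,0.1],[-0.001,0,0.037,0,0,0,0.1]]}'
python3 -c "
from h import *
st()"
python3 -m crank '{"series":[[0,0,-0.01,0,0,0,0.1],[0,0,-0.04,0,0,0,0.1],[0,0,-0.07,0,0,0,0.1],[0,0,-0.07,0,0,0,0.1],[0,0,-0.07,0,0,0,0.1],[0,0,-0.07,0,0,0,0.1]]}'
python3 -c "
from h import *
st();go(.5187,.1043,.08,0)"
```

```text
time: 9.15
tcp_pos: [0.5129, -0.2527, 0.0098]
ee_rot: [0.602, 0.799, 0.0, 0.0]
wrist_force: [-0.0, -0.2, 3.0]
finger_gap: 0.0276
gripper_force: 30.0
t 9.15 p [ 0.5129 -0.2527  0.0098] yawY 16.0 F [-0.  -0.2  3. ] gap 0.0276 g 30.0 q [ 0.73  0.42 -0.42  1.85  0.21  0.91  0.49]
time: 9.65
tcp_pos: [0.5123, -0.2527, 0.0795]
ee_rot: [0.602, 0.799, -0.0, -0.0]
wrist_force: [0.1, 0.2, -0.6]
finger_gap: 0.0279
gripper_force: 30.0
t 9.65 p [ 0.5123 -0.2527  0.0795] yawY 16.0 F [ 0.1  0.2 -0.6] gap 0.0279 g 30.0 q [ 0.75  0.33 -0.44  1.8   0.16  1.04  0.53]
shift mm [341.5 104.4  -0.6] turn [-0.  0. 16.]
```

```bash
python3 -m crank '{"series":[[0.03,0.01,0,0,0,2,0.1],[0.342,0.104,0,0,0,16,0.1],[0.342,0.104,0,0,0,16,0.1],[0.342,0.104,0,0,0,16,0.1],[0.342,0.104,0,0,0,16,0.1],[0.342,0.104,0,0,0,16,0.1],[0.342,0.104,0,0,0,16,0.1],[0.342,0.104,0,0,0,16,0.1],[0.342,0.104,0,0,0,16,0.1],[0.342,0.104,0,0,0,16,0.1],[0.342,0.104,0,0,0,16,0.1],[0.342,0.104,0,0,0,16,0.1]]}'
python3 -m crank '{"series":[[0,0,0.03,0,0,0,0.1],[0,0,0.045,0,0,0,0.1],[0,0,0.045,0,0,0,0.1],[0,0,0.045,0,0,0,0.1],[0,0,0.045,0,0,0,0.1]]}'
python3 -c "
from h import *
st();go(.5187,.1043,.013,0);save(cam('wrist'),'w5.png')"
```

```text
time: 10.65
tcp_pos: [0.5176, 0.1042, 0.0784]
ee_rot: [0.707, 0.707, -0.001, -0.001]
wrist_force: [0.6, -0.6, -1.7]
finger_gap: 0.0276
gripper_force: 30.0
time: 11.07
tcp_pos: [0.519, 0.1039, 0.0352]
ee_rot: [0.708, 0.707, 0.0, 0.0]
wrist_force: [-0.6, -0.1, -0.6]
finger_gap: 0.0278
gripper_force: 30.0
t 11.07 p [0.519  0.1039 0.0352] yawY -0.1 F [-0.6 -0.1 -0.6] gap 0.0278 g 30.0 q [ 0.24  0.33 -0.59  1.93  0.23  0.94 -0.47]
shift mm [ 0.4 -0.3 22.2] turn [ 0.  -0.  -0.1]
```

View pics/w5.png

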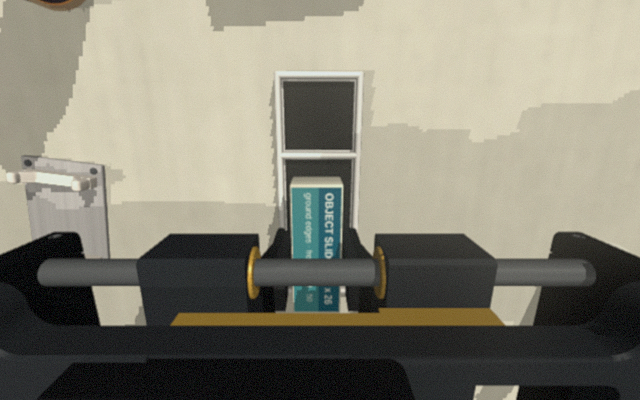

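Packet (316,240) is centred over the long bay (walls 280–357, divider at row 155). Lower.

```bash
python3 -m crank '{"series":[[0,0,0.01,0,0,0,0.1],[0,0,0.018,0,0,0,0.1],[0,0,0.022,0,0,0,0.1],[0,0,0.022,0,0,0,0.1],[0,0,0.022,0,0,0,0.1],[0,0,0.022,0,0,0,0.1]]}'
python3 -m crank '{"series":[[0,0,0.0005,0,0,0,0.1],[0,0,0.0005,0,0,0,0.5],[0,0,0.0005,0,0,0,0.7],[0,0,0.0005,0,0,0,0.7],[0,0,0.0005,0,0,0,0.7],[0,0,0.0005,0,0,0,0.7],[0,0,-0.03,0,0,0,0.7],[0,0,-0.065,0,0,0,0.7],[0,0,-0.065,0,0,0,0.7],[0,0,-0.065,0,0,0,0.7]]}'
python3 -c "
from h import *
st();c=cam('side');save(c,'s5.png');c=cam('wrist');Q=seg(c,.48,.56,.05,.16,.018,.035);print(len(Q),rect(Q),np.median(Q[:,2]))
go(.378,-.203,.08,-11)"
```

```text
time: 11.62
tcp_pos: [0.5183, 0.1048, 0.0122]
ee_rot: [0.707, 0.707, -0.0, -0.0]
wrist_force: [0.5, 0.1, -0.1]
finger_gap: 0.0273
gripper_force: 30.0
time: 12.45
tcp_pos: [0.5201, 0.105, 0.0796]
ee_rot: [0.707, 0.707, 0.002, 0.001]
wrist_force: [0.7, 0.6, -0.4]
finger_gap: 0.061
gripper_force: 0.0
t 12.45 p [0.5201 0.105  0.0796] yawY -0.0 F [ 0.7  0.6 -0.4] gap 0.061 g 0.0 q [ 0.26  0.27 -0.61  1.9   0.19  1.02 -0.43]
3431 [517.6 107.4  28.1  75.1 -90. ] 0.025375660315661852
shift mm [-307.5 -140.1   -2.7] turn [-0.  0. 11.]
```

```bash
python3 -m crank '{"series":[[-0.03,-0.014,0,0,0,2,0.7],[-0.308,-0.14,0,0,0,11,0.7],[-0.308,-0.14,0,0,0,11,0.7],[-0.308,-0.14,0,0,0,11,0.7],[-0.308,-0.14,0,0,0,11,0.7],[-0.308,-0.14,0,0,0,11,0.7],[-0.308,-0.14,0,0,0,11,0.7],[-0.308,-0.14,0,0,0,11,0.7],[-0.308,-0.14,0,0,0,11,0.7],[-0.308,-0.14,0.02,0,0,11,0.7],[-0.308,-0.14,0.03,0,0,11,0.7],[-0.308,-0.14,0.03,0,0,11,0.7]]}'
python3 -m crank '{"series":[[0,0,0.0,0,0,0,0.7],[0,0,0,0,0,0,0.7],[0,0,0,0,0,0,0.7]]}'
python3 -c "
from h import *
st();go(.378,-.203,.009,-11);save(cam('wrist'),'w6.png')"
```

```text
time: 13.55
tcp_pos: [0.3763, -0.202, 0.0448]
ee_rot: [0.772, 0.636, -0.001, -0.003]
wrist_force: [-0.6, 0.2, 0.1]
finger_gap: 0.0611
gripper_force: 0.0
time: 13.8
tcp_pos: [0.379, -0.2028, 0.048]
ee_rot: [0.771, 0.637, 0.0, 0.0]
wrist_force: [0.2, 0.6, 0.7]
finger_gap: 0.0609
gripper_force: 0.0
t 13.8 p [ 0.379  -0.2028  0.048 ] yawY -10.9 F [0.2 0.6 0.7] gap 0.0609 g 0.0 q [ 0.72  0.09 -0.34  2.16  0.04  0.9   0.17]
shift mm [-0.4 -1.  39. ] turn [0.  0.  0.1]
```

View pics/w6.png

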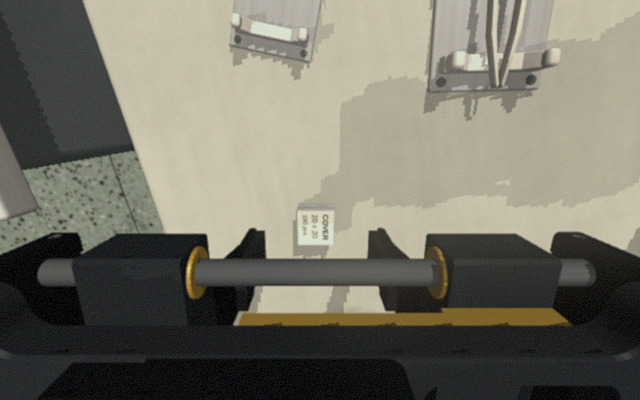

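```bash
python3 -c "
from h import *
c=load('w6');Q=onplane(c,np.array([297,334,334,297]),np.array([209,209,245,245]),.018);print(Q.round(4),Q.mean(0))
Q=seg(c,.34,.42,-.24,-.16,.012,.03);print(len(Q),rect(Q))"
```

```text
[[ 0.3678 -0.1873  0.018 ]
 [ 0.3926 -0.1921  0.018 ]
 [ 0.3879 -0.2183  0.018 ]
 [ 0.3623 -0.2134  0.018 ]] [ 0.37763859 -0.20279196  0.018     ]
1409 [ 377.7 -202.4   26.    26.6   78.7]
```

The box is at (377.7,-202.6), square to the fingers. Go down, grip and lift.

```bash
python3 -m crank '{"series":[[0,-0.001,0.02,0,0,0,0.7],[0,-0.001,0.038,0,0,0,0.7],[0,-0.001,0.038,0,0,0,0.7],[0,-0.001,0.038,0,0,0,0.7],[0,-0.001,0.038,0,0,0,0.1],[0,-0.001,0.038,0,0,0,0.1],[0,-0.001,0.038,0,0,0,0.1],[0,-0.001,0.038,0,0,0,0.1],[0,-0.001,0.038,0,0,0,0.1],[0,-0.001,0.038,0,0,0,0.1],[0,-0.001,0.038,0,0,0,0.1]]}'
python3 -c "
from h import *
st()"
python3 -m crank '{"series":[[0,0,-0.01,0,0,0,0.1],[0,0,-0.04,0,0,0,0.1],[0,0,-0.07,0,0,0,0.1],[0,0,-0.07,0,0,0,0.1],[0,0,-0.07,0,0,0,0.1],[0,0,-0.07,0,0,0,0.1]]}'
python3 -c "
from h import *
st();go(.5187,.1773,.08,0)"
```

```text
time: 14.77
tcp_pos: [0.3775, -0.2031, 0.0097]
ee_rot: [0.772, 0.636, 0.0, 0.0]
wrist_force: [-0.6, 0.7, 1.8]
finger_gap: 0.0255
gripper_force: 30.0
t 14.77 p [ 0.3775 -0.2031  0.0097] yawY -11.0 F [-0.6  0.7  1.8] gap 0.0255 g 30.0 q [ 0.71  0.15 -0.33  2.19  0.07  0.81  0.14]
time: 15.27
tcp_pos: [0.3772, -0.2031, 0.0796]
ee_rot: [0.772, 0.636, -0.0, 0.0]
wrist_force: [-0.6, 0.2, -0.4]
finger_gap: 0.0256
gripper_force: 30.0
t 15.27 p [ 0.3772 -0.2031  0.0796] yawY -11.0 F [-0.6  0.2 -0.4] gap 0.0256 g 30.0 q [ 0.72  0.04 -0.34  2.13  0.01  0.98  0.19]
shift mm [400.4  66.2  -0.5] turn [  0.   0. -11.]
```

```bash
python3 -m crank '{"series":[[0.03,0.005,0,0,0,-1,0.1],[0.4,0.066,0,0,0,-11,0.1],[0.4,0.066,0,0,0,-11,0.1],[0.4,0.066,0,0,0,-11,0.1],[0.4,0.066,0,0,0,-11,0.1],[0.4,0.066,0,0,0,-11,0.1],[0.4,0.066,0,0,0,-11,0.1],[0.4,0.066,0,0,0,-11,0.1],[0.4,0.066,0,0,0,-11,0.1],[0.4,0.066,0,0,0,-11,0.1],[0.4,0.066,0,0,0,-11,0.1],[0.4,0.066,0,0,0,-11,0.1]]}'
python3 -m crank '{"series":[[0,0,0,0,0,0,0.1],[0,0,0.025,0,0,0,0.1],[0,0,0.04,0,0,0,0.1],[0,0,0.04,0,0,0,0.1],[0,0,0.04,0,0,0,0.1],[0,0,0.04,0,0,0,0.1]]}'
python3 -c "
from h import *
st();go(.5187,.1773,.0128,0);c=cam('wrist');save(c,'w7.png')
Q=seg(c,.44,.6,.09,.25,.0065,.012);print(len(Q),(Q.min(0)*1000).round(),(Q.max(0)*1000).round())"
```

```text
time: 16.27
tcp_pos: [0.5175, 0.18, 0.078]
ee_rot: [0.705, 0.709, -0.001, -0.002]
wrist_force: [-0.4, -1.2, -0.5]
finger_gap: 0.0253
gripper_force: 30.0
time: 16.77
tcp_pos: [0.5189, 0.1761, 0.0403]
ee_rot: [0.708, 0.707, 0.0, 0.0]
wrist_force: [0.5, 0.3, -0.2]
finger_gap: 0.0254
gripper_force: 30.0
t 16.77 p [0.5189 0.1761 0.0403] yawY -0.1 F [ 0.5  0.3 -0.2] gap 0.0254 g 30.0 q [ 0.14  0.37 -0.64  1.88  0.27  0.97 -0.62]
shift mm [ 1.2 -0.2 27.5] turn [ 0.   0.  -0.1]
930 [493. 106.   7.] [547. 205.  11.]
```

View pics/w7.png

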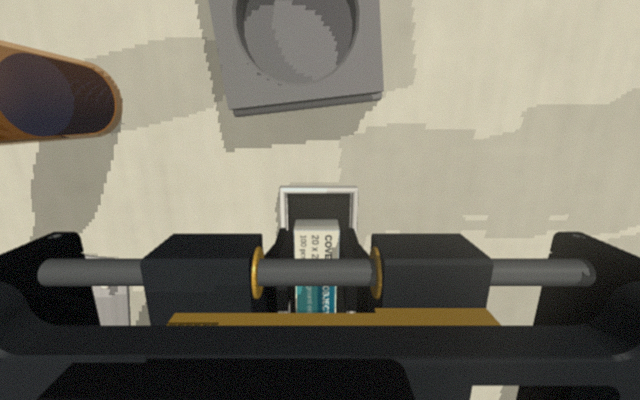

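Box is over the short bay (285–355, row 195 far wall), centred. Lower and release.

```bash
python3 -m crank '{"series":[[0.002,0,0.012,0,0,0,0.1],[0.002,0,0.022,0,0,0,0.1],[0.002,0,0.0275,0,0,0,0.1],[0.002,0,0.0275,0,0,0,0.1],[0.002,0,0.0275,0,0,0,0.1],[0.002,0,0.0275,0,0,0,0.1]]}'
python3 -m crank '{"series":[[0,0,0.0003,0,0,0,0.1],[0,0,0.0003,0,0,0,0.5],[0,0,0.0003,0,0,0,0.7],[0,0,0.0003,0,0,0,0.7],[0,0,0.0003,0,0,0,0.7],[0,0,0.0003,0,0,0,0.7],[0,0,-0.03,0,0,0,0.7],[0,0,-0.08,0,0,0,0.7],[0,0,-0.08,0,0,0,0.7],[0,0,-0.08,0,0,0,0.7]]}'
python3 -c "
from h import *
st();c=cam('wrist');save(c,'w8.png')
Q=seg(c,.48,.56,.15,.2,.014,.03);print('box',len(Q),rect(Q),np.median(Q[:,2]))
Q=seg(c,.4,.62,.22,.46,.022,.034);print('stand',len(Q),rect(Q),np.median(Q[:,2]))
go(.508,-.4045,.12,-16)"
```

```text
time: 17.32
tcp_pos: [0.5183, 0.179, 0.0115]
ee_rot: [0.707, 0.707, -0.0, -0.0]
wrist_force: [-0.1, -0.1, -0.3]
finger_gap: 0.0258
gripper_force: 30.0
time: 18.15
tcp_pos: [0.5209, 0.18, 0.0957]
ee_rot: [0.707, 0.707, 0.003, 0.002]
wrist_force: [0.2, -0.5, -0.5]
finger_gap: 0.0608
gripper_force: 0.0
t 18.15 p [0.5209 0.18   0.0957] yawY -0.0 F [ 0.2 -0.5 -0.5] gap 0.0608 g 0.0 q [ 0.16  0.31 -0.67  1.84  0.22  1.07 -0.59]
box 964 [517.6 179.6  25.6  26.1 -89.8] 0.021263994058213775
stand 7148 [507.7 297.4  77.1  88.4   6.3] 0.028013852177220952
shift mm [-583.8  -11.5  -26.6] turn [ 0.2 -0.1 16. ]
```

```bash
python3 -m crank '{"series":[[-0.03,0,0,0,0,5,0.7],[-0.35,-0.03,-0.01,0,0,38,0.7],[-0.35,-0.03,-0.01,0,0,38,0.7],[-0.35,-0.03,-0.01,0,0,38,0.7],[-0.35,-0.03,-0.01,0,0,38,0.7],[-0.35,-0.03,-0.01,0,0,38,0.7],[-0.35,-0.03,-0.01,0,0,38,0.7],[-0.35,-0.03,-0.01,0,0,38,0.7],[-0.35,-0.03,-0.01,0,0,38,0.7],[-0.584,-0.012,-0.01,0,0,38,0.7],[-0.584,-0.012,-0.01,0,0,38,0.7],[-0.584,-0.012,-0.01,0,0,38,0.7]]}'
python3 -c "
from h import *
st();go(.508,-.4045,.1,-38)"
```

```text
time: 19.2
tcp_pos: [0.4971, -0.2974, 0.1009]
ee_rot: [0.899, 0.438, -0.001, -0.0]
wrist_force: [1.1, 1.1, 0.3]
finger_gap: 0.0608
gripper_force: 0.0
t 19.2 p [ 0.4971 -0.2974  0.1009] yawY -38.0 F [1.1 1.1 0.3] gap 0.0608 g 0.0 q [ 0.71  0.3  -0.29  1.77  0.1   1.08 -0.28]
shift mm [-77.7  74.5   0.8] turn [-0.1  0.  -0. ]
```

```bash
python3 -m crank '{"series":[[-0.068,0.066,0,0,0,0,0.7],[-0.068,0.066,0,0,0,0,0.7],[-0.068,0.066,0,0,0,0,0.7],[-0.068,0.066,0,0,0,0,0.7],[-0.068,0.066,0,0,0,0,0.7],[-0.068,0.066,0,0,0,0,0.7]]}'
python3 -c "
from h import *
st();go(.508,-.4045,.025,-38)
c=cam('wrist');Q=seg(c,.46,.56,-.46,-.36,.055,.08);print(len(Q),rect(Q))"
```

```text
time: 19.7
tcp_pos: [0.5083, -0.388, 0.101]
ee_rot: [0.899, 0.439, -0.0, -0.001]
wrist_force: [0.0, 0.3, 0.2]
finger_gap: 0.0608
gripper_force: 0.0
t 19.7 p [ 0.5083 -0.388   0.101 ] yawY -37.9 F [0.  0.3 0.2] gap 0.0608 g 0.0 q [ 0.77  0.41 -0.25  1.62  0.11  1.12 -0.16]
shift mm [-13.2  10.1  76. ] turn [-0.1 -0.   0.1]
715 [ 508.5 -404.7   20.    20.9   25.1]
```

```bash
python3 -m crank '{"series":[[-0.013,0.01,0,0,0,0,0.7],[-0.013,0.01,0,0,0,0,0.7],[-0.013,0.01,0.03,0,0,0,0.7],[-0.013,0.01,0.06,0,0,0,0.7],[-0.013,0.01,0.076,0,0,0,0.7],[-0.013,0.01,0.076,0,0,0,0.7],[-0.013,0.01,0.076,0,0,0,0.7],[-0.013,0.01,0.076,0,0,0,0.7]]}'
python3 -c "
from h import *
st()"
python3 -m crank '{"series":[[0,0,0,0,0,0,0.5],[0,0,0,0,0,0,0.3],[0,0,0,0,0,0,0.1],[0,0,0,0,0,0,0.1],[0,0,0,0,0,0,0.1],[0,0,0,0,0,0,0.1],[0,0,0,0,0,0,0.1]]}'
python3 -c "
from h import *
st()"
```

```text
time: 20.42
tcp_pos: [0.5091, -0.4061, 0.0276]
ee_rot: [0.899, 0.439, 0.001, 0.001]
wrist_force: [-0.0, -0.6, 0.1]
finger_gap: 0.061
gripper_force: 0.0
t 20.42 p [ 0.5091 -0.4061  0.0276] yawY -38.0 F [-0.  -0.6  0.1] gap 0.061 g 0.0 q [ 0.78  0.51 -0.23  1.65  0.13  1.   -0.15]
time: 21.0
tcp_pos: [0.5081, -0.4063, 0.0261]
ee_rot: [0.899, 0.438, 0.0, 0.0]
wrist_force: [-0.3, -0.3, 1.1]
finger_gap: 0.0244
gripper_force: 30.0
t 21.0 p [ 0.5081 -0.4063  0.0261] yawY -38.0 F [-0.3 -0.3  1.1] gap 0.0244 g 30.0 q [ 0.78  0.51 -0.23  1.65  0.13  1.   -0.15]
```

```bash
python3 -m crank '{"series":[[0,0,-0.015,0,0,0,0.1],[0,0,-0.05,0,0,0,0.1],[0,0,-0.085,0,0,0,0.1],[0,0,-0.085,0,0,0,0.1],[0,0,-0.085,0,0,0,0.1],[0,0,-0.085,0,0,0,0.1]]}'
python3 -c "
from h import *
st();go(.5,0,.11,0)"
```

```text
time: 21.5
tcp_pos: [0.5079, -0.4062, 0.1107]
ee_rot: [0.899, 0.438, -0.0, -0.0]
wrist_force: [-0.5, 0.4, -1.0]
finger_gap: 0.0244
gripper_force: 30.0
t 21.5 p [ 0.5079 -0.4062  0.1107] yawY -38.0 F [-0.5  0.4 -1. ] gap 0.0244 g 30.0 q [ 0.79  0.42 -0.24  1.58  0.11  1.15 -0.14]
shift mm [ 315.2 -256.3    0.7] turn [ -0.  -0. -38.]
```

```bash
python3 -m crank '{"series":[[0.02,-0.016,0,0,0,-3,0.1],[0.315,-0.256,0,0,0,-38,0.1],[0.315,-0.256,0,0,0,-38,0.1],[0.315,-0.256,0,0,0,-38,0.1],[0.315,-0.256,0,0,0,-38,0.1],[0.315,-0.256,0,0,0,-38,0.1],[0.315,-0.256,0,0,0,-38,0.1],[0.315,-0.256,0,0,0,-38,0.1],[0.315,-0.256,0,0,0,-38,0.1],[0.315,-0.256,0,0,0,-38,0.1],[0.315,-0.256,0,0,0,-38,0.1],[0.315,-0.256,0,0,0,-38,0.1]]}'
python3 -m crank '{"series":[[0,0,0,0,0,0,0.1],[0,0,0,0,0,0,0.1]]}'
python3 -c "
from h import *
st();go(.498,.3,.11,25)"
```

```text
time: 22.5
tcp_pos: [0.4993, 0.0032, 0.11]
ee_rot: [0.705, 0.709, -0.0, -0.001]
wrist_force: [0.4, -0.8, -0.5]
finger_gap: 0.0243
gripper_force: 30.0
time: 22.67
tcp_pos: [0.4999, -0.0018, 0.1102]
ee_rot: [0.708, 0.706, -0.001, -0.001]
wrist_force: [-0.4, -0.6, -0.0]
finger_gap: 0.0239
gripper_force: 30.0
t 22.67 p [ 0.4999 -0.0018  0.1102] yawY -0.1 F [-0.4 -0.6 -0. ] gap 0.0239 g 30.0 q [ 0.46  0.17 -0.59  1.93  0.11  1.07 -0.18]
shift mm [ 3.018e+02 -2.500e+00  2.000e-01] turn [ -0.1  -0.  -25.1]
```

```bash
python3 -m crank '{"series":[[0.03,0,0,0,0,-3,0.1],[0.25,0,0,0,0,-20,0.1],[0.25,0,0,0,0,-20,0.1],[0.25,0,0,0,0,-20,0.1],[0.25,0,0,0,0,-20,0.1],[0.25,0,0,0,0,-20,0.1],[0.25,0,0,0,0,-20,0.1],[0.25,0,0,0,0,-20,0.1],[0.25,0,0,0,0,-20,0.1],[0.25,0,0,0,0,-20,0.1]]}'
python3 -c "
from h import *
st();c=cam('wrist');save(c,'w9.png')
Q=seg(c,.4,.62,.22,.46,.022,.034);print('stand',len(Q),rect(Q),np.median(Q[:,2]))
P=cloud(c);
for nm,x,y,r in(('wide',.507,.299,.04),('narrow',.498,.378,.03)):
    q=P.reshape(-1,3);q=q[(np.hypot(q[:,0]-x,q[:,1]-y)<r)&(q[:,2]<.012)];print(nm,len(q),(q.mean(0)*1000).round(1),[(np.percentile(q[:,i],[1,99])*1000).round(1) for i in(0,1)]) if len(q) else 0
go(.498,.3775,.11,45)"
```

```text
time: 23.5
tcp_pos: [0.5011, 0.2471, 0.1104]
ee_rot: [0.575, 0.818, -0.001, 0.0]
wrist_force: [0.4, -0.0, -0.0]
finger_gap: 0.024
gripper_force: 30.0
t 23.5 p [0.5011 0.2471 0.1104] yawY 19.8 F [ 0.4 -0.  -0. ] gap 0.024 g 30.0 q [ 0.1   0.33 -0.75  1.79  0.25  1.12 -0.39]
stand 14956 [503.7 333.9  88.5 150.8 -83.7] 0.027995835398159474
wide 4191 [507.6 300.5   8.2] [array([477.7, 538. ]), array([269.8, 330.1])]
narrow 2155 [499.2 380.9   8.1] [array([479.5, 518.6]), array([362. , 399.1])]
shift mm [123.9  41.2   0.4] turn [ -0.1   0.  -25.2]
```

View pics/w9.png

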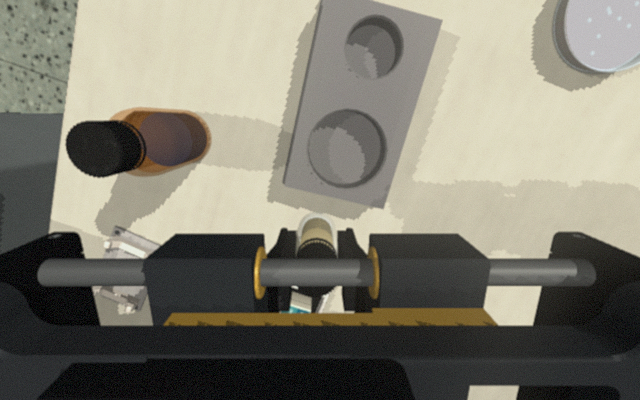

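Both pockets are clear: wide (347,148), narrow (374,47), stain bottle (130,145). The bottle hangs straight in the fingers. Move over the narrow pocket at (498.8,378.6).

```bash
python3 -m crank '{"series":[[0.03,0.01,0,0,0,-6,0.1],[0.06,0.02,0,0,0,-12,0.1],[0.09,0.03,0,0,0,-18,0.1],[0.125,0.042,0,0,0,-25,0.1],[0.125,0.042,0,0,0,-25,0.1],[0.125,0.042,0,0,0,-25,0.1],[0.125,0.042,0,0,0,-25,0.1],[0.125,0.042,0,0,0,-25,0.1],[0.125,0.042,0.03,0,0,-25,0.1],[0.125,0.042,0.05,0,0,-25,0.1],[0.125,0.042,0.05,0,0,-25,0.1],[0.125,0.042,0.05,0,0,-25,0.1]]}'
python3 -c "
from h import *
st();go(.4988,.3786,.035,45)"
```

```text
time: 24.55
tcp_pos: [0.4975, 0.3795, 0.0607]
ee_rot: [0.384, 0.923, -0.001, -0.0]
wrist_force: [0.2, -0.1, -0.4]
finger_gap: 0.0242
gripper_force: 30.0
t 24.55 p [0.4975 0.3795 0.0607] yawY 44.9 F [ 0.2 -0.1 -0.4] gap 0.0242 g 30.0 q [-0.11  0.55 -0.8   1.67  0.43  1.11 -0.25]
shift mm [-1.5  0.4 25.7] turn [-0.1  0.  -0.1]
```

```bash
python3 -m crank '{"series":[[-0.001,0,0.01,0,0,0,0.1],[-0.001,0,0.018,0,0,0,0.1],[-0.001,0,0.024,0,0,0,0.1],[-0.001,0,0.026,0,0,0,0.1],[-0.001,0,0.026,0,0,0,0.1],[-0.001,0,0.026,0,0,0,0.1]]}'
python3 -c "
from h import *
st()"
```

```text
time: 25.05
tcp_pos: [0.4979, 0.3809, 0.0352]
ee_rot: [0.383, 0.924, 0.0, -0.0]
wrist_force: [-0.4, 0.2, -1.2]
finger_gap: 0.024
gripper_force: 30.0
t 25.05 p [0.4979 0.3809 0.0352] yawY 45.0 F [-0.4  0.2 -1.2] gap 0.024 g 30.0 q [-0.13  0.58 -0.78  1.69  0.45  1.07 -0.27]
```

```bash
python3 -m crank '{"series":[[0,0,0.001,0,0,0,0.1],[0,0,0.001,0,0,0,0.1],[0,0,0.001,0,0,0,0.4],[0,0,0.001,0,0,0,0.6],[0,0,0.001,0,0,0,0.6],[0,0,0.001,0,0,0,0.6],[0,0,0.001,0,0,0,0.6],[0,0,-0.03,0,0,0,0.6],[0,0,-0.07,0,0,0,0.6],[0,0,-0.1,0,0,0,0.6],[0,0,-0.1,0,0,0,0.6],[0,0,-0.1,0,0,0,0.6]]}'
python3 -c "
from h import *
st();c=cam('side');save(c,'s9.png')
Q=seg(c,.46,.54,.34,.42,.06,.09);print('oil top',len(Q),rect(Q),np.percentile(Q[:,2],[50,95]))
go(.37,.26,.135,35)"
```

```text
time: 26.05
tcp_pos: [0.4988, 0.3816, 0.1373]
ee_rot: [0.383, 0.924, 0.002, 0.001]
wrist_force: [0.7, -1.1, -1.5]
finger_gap: 0.0523
gripper_force: 0.0
t 26.05 p [0.4988 0.3816 0.1373] yawY 45.0 F [ 0.7 -1.1 -1.5] gap 0.0523 g 0.0 q [-0.09  0.47 -0.84  1.6   0.37  1.23 -0.21]
oil top 35 [495.6 379.3  16.7  21.6  84.9] [0.06965554 0.07424127]
shift mm [   5.2 -175.9    0.3] turn [ 0.1  0.  10. ]
```

```bash
python3 -m crank '{"series":[[0,-0.03,0,0,0,0,0.8],[0.005,-0.12,0,0,0,0,1],[0.005,-0.12,0,0,0,0,1],[0.005,-0.12,0,0,0,0,1],[0.005,-0.12,0,0,0,0,1],[0.005,-0.12,0,0,0,0,1],[0.005,-0.12,0,0,0,0,1]]}'
python3 -c "
from h import *
Q=seg(load('w9'),.32,.44,.2,.32,.108,.125);print('stain top w9',len(Q),rect(Q))
st();c=cam('wrist');save(c,'w10.png');Q=seg(c,.32,.44,.2,.32,.108,.125);print('stain top',len(Q),rect(Q) if len(Q) else 0)
go(.37,.26,.135,45)"
```

```text
time: 26.68
tcp_pos: [0.4102, 0.2997, 0.1349]
ee_rot: [0.383, 0.924, 0.0, -0.0]
wrist_force: [0.3, 0.2, 0.5]
finger_gap: 0.0852
gripper_force: 0.0
stain top w9 2939 [370.9 261.1  29.4  30.  -64.6]
t 26.68 p [0.4102 0.2997 0.1349] yawY 45.0 F [0.3 0.2 0.5] gap 0.0852 g 0.0 q [ 0.12  0.22 -0.92  1.88  0.19  1.14 -0.09]
stain top 1090 [368.7 263.3  24.8  29.8  31.7]
shift mm [  0.  -56.7  -0.1] turn [ 0.  -0.1 -0. ]
```

```bash
python3 -m crank '{"series":[[0,-0.03,0,0,0,0,1],[0,-0.057,0,0,0,0,1],[0,-0.057,0,0,0,0,1],[0,-0.057,0,0,0,0,1],[0,-0.057,0,0,0,0,1]]}'
python3 -c "
from h import *
st();go(.370,.2605,.053,45)"
```

```text
time: 27.15
tcp_pos: [0.37, 0.2599, 0.1354]
ee_rot: [0.383, 0.924, 0.001, 0.0]
wrist_force: [0.1, 0.3, -0.2]
finger_gap: 0.0867
gripper_force: 0.0
t 27.15 p [0.37   0.2599 0.1354] yawY 45.0 F [ 0.1  0.3 -0.2] gap 0.0867 g 0.0 q [ 0.22  0.06 -0.94  2.    0.05  1.11  0.04]
shift mm [ 0.4  0.3 82.4] turn [ 0.1 -0.  -0. ]
```

```bash
python3 -m crank '{"series":[[0,0,0.03,0,0,0,1],[0,0,0.06,0,0,0,1],[0,0,0.08,0,0,0,1],[0,0,0.082,0,0,0,1],[0,0,0.082,0,0,0,1],[0,0,0.082,0,0,0,0.7],[0,0,0.082,0,0,0,0.4],[0,0,0.082,0,0,0,0.4],[0,0,0.082,0,0,0,0.4],[0,0,0.082,0,0,0,0.4],[0,0,0.082,0,0,0,0.4],[0,0,0.082,0,0,0,0.4]]}'
python3 -c "
from h import *
st()"
```

```text
time: 28.15
tcp_pos: [0.3695, 0.2592, 0.0534]
ee_rot: [0.383, 0.924, 0.0, 0.0]
wrist_force: [0.6, -0.1, 0.4]
finger_gap: 0.0483
gripper_force: 0.6
t 28.15 p [0.3695 0.2592 0.0534] yawY 45.0 F [ 0.6 -0.1  0.4] gap 0.0483 g 0.6 q [ 0.16  0.2  -0.93  2.08  0.2   0.94 -0.09]
```

Still closing; finish the grip and lift.

```bash
python3 -m crank '{"series":[[0,0,0,0,0,0,0.3],[0,0,0,0,0,0,0.3],[0,0,0,0,0,0,0.3],[0,0,0,0,0,0,0.3]]}'
python3 -m crank '{"series":[[0,0,-0.01,0,0,0,0.3],[0,0,-0.03,0,0,0,0.3],[0,0,-0.05,0,0,0,0.3],[0,0,-0.065,0,0,0,0.3],[0,0,-0.065,0,0,0,0.3],[0,0,-0.065,0,0,0,0.3],[0,0,-0.065,0,0,0,0.3]]}'
python3 -c "
from h import *
st();go(.5075,.3,.118,45)"
```

```text
time: 28.48
tcp_pos: [0.3695, 0.2593, 0.0533]
ee_rot: [0.383, 0.924, 0.0, 0.0]
wrist_force: [0.8, 0.6, 2.8]
finger_gap: 0.0466
gripper_force: 30.0
time: 29.07
tcp_pos: [0.3687, 0.2585, 0.1173]
ee_rot: [0.383, 0.924, -0.001, -0.0]
wrist_force: [-0.8, 0.6, -2.6]
finger_gap: 0.0466
gripper_force: 30.0
t 29.07 p [0.3687 0.2585 0.1173] yawY 45.0 F [-0.8  0.6 -2.6] gap 0.0466 g 30.0 q [ 0.22  0.09 -0.95  2.02  0.08  1.07  0.02]
shift mm [-68.8 127.5  -0.8] turn [-0.1 -0.  -0. ]
```

```bash
python3 -m crank '{"series":[[-0.012,0.02,0,0,0,0,0.3],[-0.03,0.055,0,0,0,0,0.3],[-0.05,0.09,0,0,0,0,0.3],[-0.068,0.127,0,0,0,0,0.3],[-0.068,0.127,0,0,0,0,0.3],[-0.068,0.127,0,0,0,0,0.3],[-0.068,0.127,0,0,0,0,0.3],[-0.068,0.127,0,0,0,0,0.3]]}'
python3 -c "
from h import *
st();go(.5075,.3,.0618,45);save(cam('side'),'s10.png');c=load('s10');cv2.imwrite('pics/s10c.png',cv2.resize(c['frame'][60:220,200:400,::-1],None,fx=3,fy=3))"
```

```text
time: 29.73
tcp_pos: [0.5055, 0.3008, 0.1174]
ee_rot: [0.382, 0.924, -0.001, -0.0]
wrist_force: [0.3, -0.4, -1.0]
finger_gap: 0.0463
gripper_force: 30.0
t 29.73 p [0.5055 0.3008 0.1174] yawY 45.1 F [ 0.3 -0.4 -1. ] gap 0.0463 g 30.0 q [ 0.08  0.42 -0.86  1.71  0.34  1.17 -0.09]
shift mm [-1.9  0.9 55.6] turn [-0.1 -0.   0.1]
```

View pics/s10c.png

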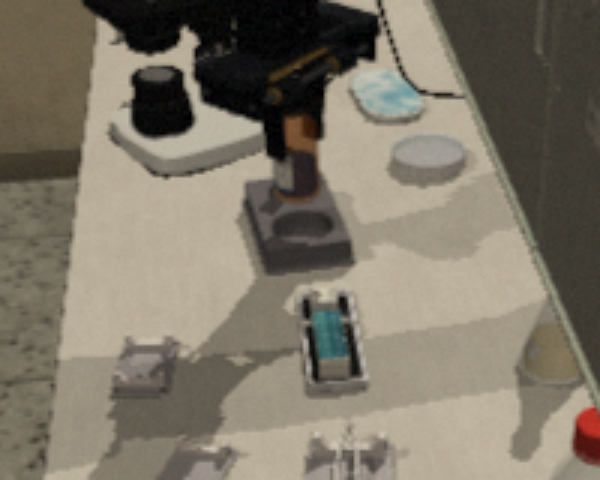

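The bottle hangs upright above the stand (crop 300,190), the wide pocket is empty (305,220), and the packet and box lie in the tray (330,340; 320,298). Lower.

```bash
python3 -m crank '{"series":[[-0.001,0.001,0.015,0,0,0,0.3],[-0.001,0.001,0.03,0,0,0,0.3],[-0.001,0.001,0.04,0,0,0,0.3],[-0.001,0.001,0.048,0,0,0,0.3],[-0.001,0.001,0.053,0,0,0,0.3],[-0.001,0.001,0.054,0,0,0,0.3],[-0.001,0.001,0.054,0,0,0,0.3],[-0.001,0.001,0.054,0,0,0,0.3]]}'
python3 -c "
from h import *
st()"
```

```text
time: 30.45
tcp_pos: [0.5087, 0.3011, 0.0646]
ee_rot: [0.383, 0.924, 0.0, 0.0]
wrist_force: [0.1, 0.5, -2.7]
finger_gap: 0.0463
gripper_force: 30.0
t 30.45 p [0.5087 0.3011 0.0646] yawY 45.0 F [ 0.1  0.5 -2.7] gap 0.0463 g 30.0 q [ 0.06  0.48 -0.83  1.75  0.4   1.08 -0.13]
```

```bash
python3 -m crank '{"series":[[0,0,0.001,0,0,0,0.3],[0,0,0.002,0,0,0,0.3],[0,0,0.003,0,0,0,0.3],[0,0,0.003,0,0,0,0.3],[0,0,0.003,0,0,0,0.3]]}'
python3 -c "
from h import *
st()"
```

```text
time: 30.87
tcp_pos: [0.5087, 0.3009, 0.0614]
ee_rot: [0.383, 0.924, 0.0, 0.0]
wrist_force: [0.1, -0.1, 1.5]
finger_gap: 0.0464
gripper_force: 29.9
t 30.87 p [0.5087 0.3009 0.0614] yawY 45.0 F [ 0.1 -0.1  1.5] gap 0.0464 g 29.9 q [ 0.05  0.48 -0.83  1.76  0.4   1.08 -0.13]
```

Seated (force went from −2.7 to +1.5 N). Release and go up.

```bash
python3 -m crank '{"series":[[0,0,0,0,0,0,0.7],[0,0,0,0,0,0,0.9],[0,0,0,0,0,0,0.9],[0,0,0,0,0,0,0.9],[0,0,0,0,0,0,0.9],[0,0,-0.03,0,0,0,0.9],[0,0,-0.06,0,0,0,0.9],[0,0,-0.08,0,0,0,0.9],[0,0,-0.085,0,0,0,0.9],[0,0,-0.085,0,0,0,0.9]]}'
python3 -m crank '{"series":[[0,-0.03,0,0,0,0,0.9],[-0.1,-0.1,0,0,0,0,0.9],[-0.1,-0.1,0,0,0,0,0.9],[-0.1,-0.1,0,0,0,0,0.9],[-0.1,-0.1,0,0,0,0,0.9],[-0.1,-0.1,0,0,0,0,0.9],[-0.1,-0.1,0,0,0,0,0.9]]}'
python3 -c "
from h import *
st()
B=dict(stain=(.46,.56,.25,.35,.108,.14),oil=(.46,.54,.34,.42,.06,.09),box=(.48,.56,.157,.2,.016,.03),packet=(.48,.56,.05,.15,.019,.035),timer=(.6,.72,-.37,-.23,.013,.03),red=(.58,.72,-.26,-.14,.13,.17))
for n in('scene','side','wrist'):
    c=cam(n);save(c,n+'F.png')
    for k,b in B.items():
        Q=seg(c,*b)
        if len(Q)>9: print(n,k,len(Q),rect(Q),np.percentile(Q[:,2],[50,95]).round(4))
for n in('scene0','side0'):
    for k in('timer','red'):
        Q=seg(load(n),*B[k])
        if len(Q)>9: print(n,k,len(Q),rect(Q))
a=cv2.resize(load('sceneF')['frame'][130:350,160:460,::-1],None,fx=2,fy=2);b=cv2.resize(load('sideF')['frame'][100:350,220:420,::-1],None,fx=1.76,fy=1.76)
b=b[:440,:200*2];w=min(800-a.shape[1],b.shape[1]);cv2.imwrite('pics/F.png',np.hstack([a,b[:440,:w]])[:, :800])"
```

```text
time: 31.7
tcp_pos: [0.5093, 0.3014, 0.1477]
ee_rot: [0.383, 0.924, 0.001, 0.001]
wrist_force: [0.3, 0.2, -0.1]
finger_gap: 0.0784
gripper_force: 0.0
time: 32.28
tcp_pos: [0.5079, 0.1593, 0.1451]
ee_rot: [0.383, 0.924, -0.0, -0.001]
wrist_force: [-0.4, 0.3, -0.1]
finger_gap: 0.0784
gripper_force: 0.0
t 32.28 p [0.5079 0.1593 0.1451] yawY 44.9 F [-0.4  0.3 -0.1] gap 0.0784 g 0.0 q [ 0.38  0.26 -0.87  1.81  0.21  1.17  0.23]
scene stain 235 [506.7 302.4  29.2  29.5  19.6] [0.1229 0.125 ]
scene oil 73 [495.7 378.6  12.7  20.1  11.9] [0.073  0.0756]
scene box 117 [515.5 180.3  26.   26.9  -1.1] [0.0207 0.023 ]
scene packet 329 [516.7 106.8  30.1  78.3  89.3] [0.0248 0.0267]
scene timer 219 [ 655.4 -301.3   64.3   68.   -57.2] [0.0161 0.0186]
scene red 149 [ 674.6 -198.9   34.9   36.4  -84.6] [0.149  0.1549]
side stain 44 [513.3 294.7  18.7  29.9  46.8] [0.1158 0.1237]
side box 53 [516.5 176.6  26.6  29.6  84.1] [0.0196 0.0212]
side packet 178 [517.4 103.7  28.3  79.   89.8] [0.024  0.0263]
side timer 778 [ 655.1 -287.5   82.1  114.3  -87.7] [0.0154 0.0202]
side red 189 [ 669.7 -206.1   20.9   35.   -76.7] [0.1483 0.1543]
wrist stain 2747 [508.1 301.1  29.7  29.8  53.6] [0.1238 0.1251]
wrist oil 79 [501.8 374.3   2.7  11.8  33.8] [0.0642 0.0692]
wrist box 683 [517.1 179.4  26.1  26.2  89.6] [0.0211 0.0223]
wrist packet 1801 [517.1 106.2  28.3  78.2  89.9] [0.0252 0.0263]
scene0 timer 217 [ 653.8 -299.7   63.8   67.6  -53.7]
scene0 red 150 [ 677.4 -200.7   33.8   38.7  -45.5]
side0 timer 783 [ 656.  -288.2   79.9  115.7  -87.5]
side0 red 190 [ 669.5 -206.2   20.1   34.9  -75.9]
```

View pics/sideF.png

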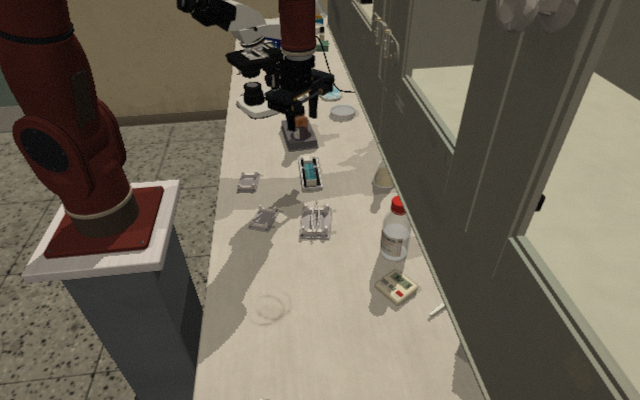

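The side view shows forceps on the rest (316,220), packet and box in the tray (310,173), bottles in the stand (298,130), and the timer (397,287) and red-capped bottle (395,235) unmoved. The measured heights match seated positions.

```bash
python3 -c "
from bench import ticket
print(ticket.finish_job())"
```

```text
the job is handed in; nothing more can be done
None
```

I put all five items in their places and handed the job in at about 32 s. My final camera checks showed each one seated and the timer and red-capped bottle unmoved, but the hand-in returned no verdict.

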